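# Fold down, lock and load the sprung tester stand

### The job

Set up the tester stand: push the sprung step over, away from the robot, until it snaps down flat, then lock it by putting the steel retaining pin fully home through the step and the bracket beneath it. Then stand the wide jar upright on the step, setting it down gently, and leave the bottle and the little pot where they are.

Things in the scene. Friction and masses are not known exactly. Their poses are not given: they have to be found in the camera images.
- stand: Tester stand, fixed: dark steel base plate 200 x 240 x 8 mm; two aluminium cheeks at its near (-x) end, 72 mm high, at y = +-109 mm, carry the step's hinge. Origin: centre of the base's underside. Its x points the way the step folds down, away from the robot when unturned; z up. The hinge line runs along its y at x = -70, z = 60 mm.
- step (a joint): Angle of the step, rad. 0 = raised on its upper stop, leaning 0.22 back from vertical to the stand's -x (robot) side; 1.79 = folded down level towards the stand's +x. Let go below about 0.55, an over-centre spring drives it back to 0; beyond, it snaps down to 1.79. Pushed square 100 mm from the hinge it takes about 8 N at first, falling to nothing over centre.
- step_hinge (a point): Middle of the hinge axis of the step, 60 mm above the bench.
- step_edge (a point): Middle of the step's free edge, on its upper face (facing the robot while raised, up when down). The step is a plain aluminium plate 8 mm thick, 200 mm wide along the stand's y, from 10 to 140 mm from the hinge axis. Raised, its free edge is about 197 mm above the bench; down, its upper face is 64 mm above the bench.
- step_middle (a point): Centre of the step's upper face, 75 mm from the hinge axis, on the middle of its width. The jar goes on the step here or anywhere on the side away from the pin hole; it is 79 mm from the pin hole once the step is down.
- step_hole (a point): Mouth of the 14 mm pin hole through the step, on its upper face, 100 mm from the hinge axis and 75 mm towards the stand's +y from the middle. Moves with the step.
- bracket_hole (a point): Mouth of the 14 mm through hole in the fixed bracket (12 mm thick, top 54 mm above the bench; clear below down to the base plate). With the step down, the hole in the step lies right above it, the step's upper face 10 mm above this point.
- block: Grey parking block for the pin, fixed to the bench, 64 x 64 x 55 mm high, with a 14 mm upright hole in the middle of its top. Origin: centre of its underside.
- pin_grip (a point): Steel retaining pin, 93 mm long, about 120 g, upright in the block at the start: shank 10 mm thick, 45 mm long (last 4 mm 7.6 mm thick), then a flange 26 mm wide, 6 mm high, then a round knob 22 mm thick, 42 mm high. The point is on its axis, in the knob, 28 mm above the flange's underside, 73 mm above the tip. z: tip to knob. Parked or fully home, the flange rests on the surface.
- jar_center (a point): The wide jar: amber glass with white lid, straight-sided, 54 mm in diameter and 66 mm high, about 250 g. The point is its centre, 33 mm above its foot. z up.
- bottle_center (a point): The bottle, bystander: amber glass, 42 mm in diameter, 125 mm high, with a narrower white cap 30 mm thick. The point is its centre, half-way up.
- pot_center (a point): The little pot, bystander: amber glass with white lid, 44 mm in diameter, only 34 mm high. The point is its centre.
There are look-alikes about, which are no part of the job. What is shaped like the part that bears jar_center but red is not meant. There is more than one size of the part that bears pin_grip; the job needs the smaller.

How it is judged (in metres and radians):
On the way, in this order (a step that is already met when the one before it is completed fails the run):
1. the step has snapped down against its lower stop (value of joint step above 1.72 rad), for 0.2 s.
2. with the step down, the pin is fully home through step and bracket (value of joint step above 1.72 rad and horizontal distance between pin_grip and bracket_hole below 0.007 m and z of pin_grip in the frame of bracket_hole below 0.042 m and angle between pin_grip's own z axis and vertical below 0.15 rad), for 0.2 s.
At the end, for the whole second after the job is handed in: The step is down on its stop (above 1.72 rad); the pin is through both holes, within 4 mm of fully home, upright within 0.15 rad; the jar stands still and upright (0.1 rad) on the step, its centre 15 mm or more inside its edges; bottle and pot are within 30 mm of their start (all of step 2 and x of jar_center in the frame of stand between -0.045 and 0.055 m and y of jar_center in the frame of stand between -0.085 and 0.05 m and height (world z) of jar_center between 0.092 and 0.102 m and angle between jar_center's own z axis and vertical below 0.1 rad and linear speed of jar below 0.02 m/s and distance of each of bottle_center, pot_center from where it was at the start of the episode below 0.03 m); the robot touches nothing.
It fails at once if the bottle or the little pot is moved more than 30 mm (distance of any of bottle_center, pot_center from where it was at the start of the episode above 0.03 m).
It fails at once if the jar is tipped over (more than 0.8 rad) (angle between jar_center's own z axis and vertical above 0.8 rad).
It fails at once if the jar is dropped (falls free at over 0.6 m/s, about 20 mm of fall) (linear speed of jar above 0.6 m/s and contact force between jar and the fingers below 0.1 N).
It also fails if it takes over 72 s, if anything falls off the work surface, if the arm or the gripper's body presses on something with over 40 N, if the wrist force passes 120 N, or if a joint passes its speed limit or range.

### The arm

A 6-joint arm with a two-finger parallel gripper is mounted at the origin on the work surface. World frame = base frame: x ahead of the robot, y to its left, z up, the work surface at z = 0. Lengths are in m, angles in degrees, forces in N, time in s.
With the tool pointing down it reaches from about 0.35 to 0.875 m from the base axis. Payload 4.2 kg.
Tool frame: the origin (TCP) lies midway between the tips of the shut fingers; the grasp point (between the pads) lies 19 mm behind it; y points along the fingers, z is the direction in which the jaws open and shut, and the axes are right-handed (so a half turn about y gives the same grasp; the last joint's range is limited). The gripper opens to 87 mm and grips with 3 to 60 N. Pads are 19 mm wide; open, the fingers measure 117 mm over their backs; the gripper's body (75 mm by 190 mm) begins 51 mm behind the grasp point.
Start: joints at [90.905, 22.042, 0.453, 0, -68.411, -14.817], TCP at [0.15, 0.607, 0.223] pointing down, gripper open.
Joint ranges: [-179.83, 179.83], [-69.29, 118.12], [-61.27, 80.66], [-181.25, 117.63], [-171.15, -9.14], [-177.46, 177.46]. Speed limits (degrees/s): [159.86, 159.86, 180, 180, 180, 180].

### API

Orientations are given as [roll, pitch, yaw] about the fixed x, y, z axes, in that order (R = Rz(yaw) Ry(pitch) Rx(roll)).
In Python, from workcell import env gives the robot as it stands. The module is installed in compiled form; this text tells all that it offers. Calls block until the motion is done:
- env.goto(position, orientation): joint-space move of the TCP to a pose.
- env.move_straight(position, rotation=None, rate=0.15, force_limit=None): straight line of the TCP; rotation=None keeps the orientation; rate is the mean speed in m/s. With force_limit (N) it stops when the force on the tool has changed by that much, and returns True; else False.
- env.set_joints(angles): joint-space move.
- env.gripper_to(opening, grasp_force=None): opening from 0.0 (shut) to 1.0 (fully open); grasp_force is the grip in N (None keeps the last); returns when the fingers have stopped.
- env.dwell(seconds).
- env.inverse_kinematics(position, orientation): joint angles nearest the present ones, or None.
- env.read_state(): the state.
- env.grab_frame(name): name is "scene" or "top"; returns a dict with "image" (400x640x3 uint8, blue, green, red), "fx", "fy", "cx", "cy" (pixels), "position" and "orientation" of the camera in the world. Camera axes: x right, y up, looking along -z (the intrinsics and any distortion apply to the point x, -y, -z); pixel columns grow to the right and rows downward; lengths in m; the calibration is good to about 2 mm. A picture is of the moment at which its call begins. There is no depth.
A pose or a line that the arm cannot do raises env.Unreachable and nothing moves.
- env.close_job(): hands the job in, once; it reports no verdict.
Trained networks look in a picture, given as the dict that the camera call returned (one of the last four; its "shot" number tells which), for a name from the list of things; names that differ only in an ending like _2 or _b are one class to them, and where a whole thing is asked for, a point or a joint stands for the part that bears it (a point fixed in the world has none). Each returns a list of dicts, best first, with "score" (0 to 1); they miss things now and then, are a little off and sometimes report something else, mostly with a low value. They report only what shows in the picture. A call takes as long as a camera call. They do not tell look-alikes from the thing itself.
- env.search_frame(picture, thing): "xyz" ([x, y, z] in m, in world coordinates, good to about 4 mm: the middle of the surface that is visible of it).
- env.trace(picture, thing): "mask" (400x640 bool, what is visible of it).
The state is a dict: "clock": time; "joint_positions": joint angles; "qvel": joint speeds; "joint_torque": joint torques, N m; "position": TCP position; "tool_rot": TCP orientation; "force": force on the tool from outside, world axes, zero at the start; "wrist_torque": the same for the moment, N m; "opening": opening from 0.0 (shut) to 1.0 (fully open).
Only numpy, scipy, OpenCV 4.12 (cv2) and the standard library are available. Lean on these libraries where they do the work, as an engineer would, in place of code of your own. Each camera call takes 0.05 s, during which the arm holds its last target. There are 200 camera calls.

## Working session

There is one attempt and no reset: what is moved stays moved. The work goes in short steps, each a Python script; the robot and the scene stay as the last script left them, time stands still between calls to the robot, and variables do not carry over. Pictures are saved under pics/ and viewed, about 8 in all and at most 12, crops included, and the job is handed in when it is done.

```bash
mkdir -p pics
cat > h.py <<'E'
import numpy as np, cv2
from scipy.spatial.transform import Rotation as R
from workcell import env
def grab(n):
    return env.grab_frame(n)
def camR(p):
    o=np.array(p["orientation"]); return R.from_euler('xyz',o,degrees=True).as_matrix()
def proj(p,X):
    X=np.atleast_2d(X); c=(X-np.array(p["position"]))@camR(p)
    return np.c_[p["cx"]+p["fx"]*c[:,0]/-c[:,2], p["cy"]-p["fy"]*c[:,1]/-c[:,2]]
def back(p,uv,z):
    uv=np.atleast_2d(uv).astype(float); d=np.c_[(uv[:,0]-p["cx"])/p["fx"],-(uv[:,1]-p["cy"])/p["fy"],-np.ones(len(uv))]@camR(p).T
    o=np.array(p["position"]); return o+d*((z-o[2])/d[:,2])[:,None]
E
python3 - <<'E'
from h import *
s=env.read_state(); print({k:np.round(v,3) for k,v in s.items()})
ims=[]
for n in("scene","top"):
    p=grab(n); print(n,{k:v for k,v in p.items() if k!="image"})
    cv2.imwrite(f"pics/{n}0.png",p["image"])
    for t in["stand","step","step_hinge","step_edge","step_middle","step_hole","bracket_hole","block","pin_grip","jar_center","bottle_center","pot_center"]:
        print(t,[(np.round(d["xyz"],3).tolist(),round(d["score"],2),proj(p,d["xyz"])[0].round().tolist()) for d in env.search_frame(p,t)])
E
```

```text
{'clock': np.float64(0.0), 'joint_positions': array([ 9.0902e+01,  2.2089e+01,  3.8000e-01, -2.9000e-02, -6.8413e+01,
       -1.4818e+01]), 'qvel': array([ 0.034, -0.064, -0.027,  0.021, -0.003, -0.046]), 'joint_torque': array([-0.0000e+00, -3.9066e+01,  1.8740e+01,  4.2200e+00,  1.1000e-02,
       -0.0000e+00]), 'position': array([0.15 , 0.606, 0.221]), 'tool_rot': array([-8.98750e+01,  5.00000e-03,  1.66073e+02]), 'force': array([ 0.223,  0.063, -0.61 ]), 'wrist_torque': array([ 0.025, -0.001, -0.012]), 'opening': np.float64(0.999)}
scene {'fx': 380.7110426989583, 'fy': 380.7110426989583, 'cx': 310.5749803365251, 'cy': 199.27294682543518, 'position': array([1.02511766, 0.45200094, 0.72569568]), 'orientation': array([ 49.72668235,   0.6238669 , 128.36334171]), 'shot': 1}
stand [([0.541, 0.001, 0.008], 0.73, [293.0, 247.0])]
step [([0.495, 0.017, 0.134], 0.93, [308.0, 203.0])]
step_hinge [([0.501, 0.014, 0.131], 0.83, [305.0, 205.0])]
step_edge [([0.5, 0.015, 0.136], 0.85, [306.0, 203.0])]
step_middle [([0.5, 0.012, 0.136], 0.79, [305.0, 202.0])]
step_hole [([0.498, 0.017, 0.135], 0.
[... 890 characters left out ...]
[336.0, 168.0])]
step_hinge [([0.491, -0.002, 0.191], 0.92, [332.0, 185.0])]
step_edge []
step_middle [([0.489, 0.002, 0.189], 0.6, [331.0, 186.0])]
step_hole [([0.489, -0.002, 0.19], 0.83, [332.0, 186.0])]
bracket_hole [([0.573, -0.016, 0.006], 0.97, [335.0, 168.0])]
block [([0.414, 0.287, 0.056], 0.59, [224.0, 219.0]), ([0.486, -0.001, 0.19], 0.51, [332.0, 187.0])]
pin_grip [([0.326, 0.283, 0.127], 0.74, [220.0, 251.0])]
jar_center [([0.63, 0.272, 0.064], 0.97, [233.0, 142.0]), ([0.49, 0.408, 0.067], 0.93, [180.0, 191.0]), ([0.579, 0.364, 0.064], 0.65, [198.0, 159.0])]
bottle_center [([0.585, -0.354, 0.094], 0.77, [460.0, 159.0])]
pot_center [([0.432, -0.308, 0.033], 0.72, [439.0, 217.0])]
```

View pics/scene0.png

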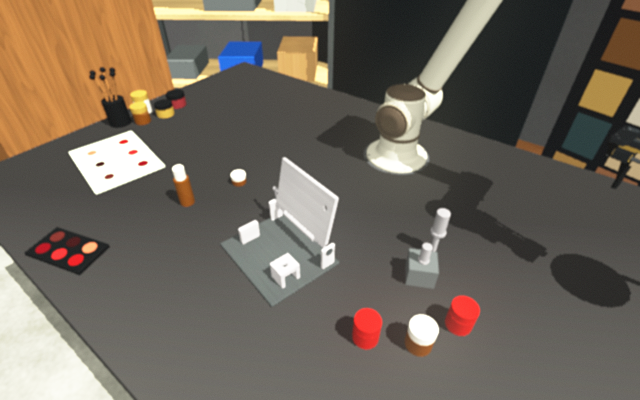

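View pics/top0.png

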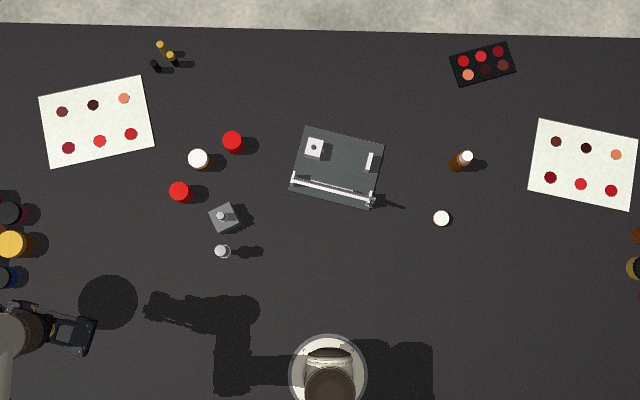

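Scene picture: amber jar with white lid at (421,335); red look-alikes at (367,328) and (462,315). Pins: a small one in the block at (426,255), a big one free-standing at (440,225). The bottle is at (182,188) and the pot at (238,177). The stand is at (285,240), turned some -13°. In the top view the jar is at (198,159), the block pin at (221,216), the big pin at (221,251) and the bracket hole near (315,147).
Choice: amber jar and block pin; I'll check both in a close crop.

Run:
```python
import cv2,numpy as np
s=cv2.imread("pics/scene0.png");t=cv2.imread("pics/top0.png")
a=cv2.resize(s[150:305,215:350],None,fx=3.8,fy=3.8,interpolation=cv2.INTER_CUBIC)
b=cv2.resize(s[200:360,350:485],None,fx=2,fy=2,interpolation=cv2.INTER_CUBIC)
c=cv2.resize(t[125:270,165:255],None,fx=1.9,fy=1.9,interpolation=cv2.INTER_CUBIC)
im=np.zeros((600,800,3),np.uint8)
im[:a.shape[0],:a.shape[1]]=a; im[:b.shape[0],520:520+b.shape[1]]=b; im[322:322+c.shape[0],520:520+c.shape[1]]=c
cv2.imwrite("pics/c1.png",im)
d=cv2.resize(t[115:220,280:395],None,fx=5.7,fy=5.7,interpolation=cv2.INTER_CUBIC);cv2.imwrite("pics/c2.png",d)
```

```text
(no output)
```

View pics/c1.png

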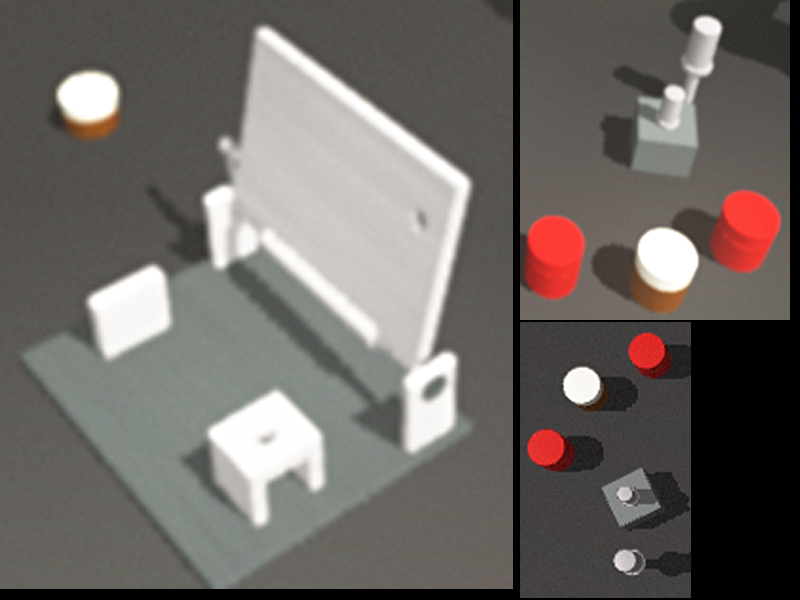

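View pics/c2.png

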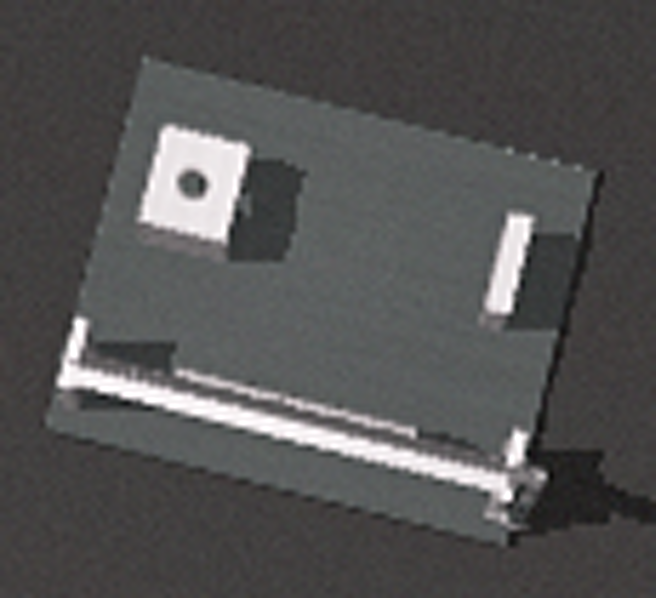

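The crops show the amber jar with its white lid between two red ones, the small pin in the block, and the bigger pin free-standing behind it. The bracket hole is at c2 (193,184) and c1 (267,437). Next: fit the stand pose in both cameras.

```bash
cat > m.py <<'E'
from h import *
from scipy.optimize import least_squares
def tri(obs):
    f=lambda X:np.concatenate([(proj(p,X)[0]-uv)*w for p,uv,w in obs])
    r=least_squares(f,[.5,.1,.05]); return r.x, r.fun
S=grab("scene");T=grab("top")
c2=lambda q:(np.array(q)+.5)/5.7+[280,115]-.5
c1=lambda q:(np.array(q)+.5)/3.8+[215,150]-.5
E
python3 - <<'E'
from m import *
base=np.array([[.1,.12,.008],[.1,-.12,.008],[-.1,-.12,.008],[-.1,.12,.008]])
ot=c2([(147,57),(597,172),(510,547),(46,430)]); os=c1([(216,590),(22,355),(470,428)]) ; si=[0,1,3]
bh=np.array([[.03,.075,.054]])
def W(x,P,dz=0): 
    c,s=np.cos(x[2]),np.sin(x[2]); return P@np.array([[c,s,0],[-s,c,0],[0,0,1]])+[x[0],x[1],dz]
res={}
ft=lambda x:(np.r_[proj(T,W(x,base))-ot, proj(T,W(x,bh))-c2((193,184))]).ravel()
fs=lambda x:(np.r_[proj(S,W(x,base[si]))-os, proj(S,W(x,bh))-c1((267,437))]).ravel()
for n,f in(("top",ft),("scene",fs),("both",lambda x:np.r_[ft(x),fs(x)])):
    r=least_squares(f,[.55,0,-.2]); print(n,r.x[:2].round(4),np.degrees(r.x[2]).round(2),r.fun.round(1),"bh",W(r.x,bh).round(4))
print("bh direct",back(T,c2((193,184)),.054),back(S,c1((267,437)),.054))
for cam,p in(("top",T),("scene",S)):
    for t in("pin_grip","jar_center","block","pot_center","bottle_center"):
        for d in env.trace(p,t):
            ys,xs=np.nonzero(d["mask"]); print(cam,t,round(d["score"],2),len(xs),(xs.mean().round(1),ys.mean().round(1)),"box",xs.min(),xs.max(),ys.min(),ys.max())
E
```

```text
top [ 0.5751 -0.0193] -13.41 [-0.5 -0.2  0.6 -0.3 -0.1  0.2 -0.3  0.1  0.4  0.2] bh [[0.6217 0.0467 0.054 ]]
scene [ 0.5762 -0.0171] -13.75 [-0.3  0.7 -0.6 -0.2  1.4 -0.4 -0.5 -0.6] bh [[0.6232 0.0486 0.054 ]]
both [ 0.5756 -0.0184] -13.53 [-0.7 -0.4  0.3 -0.4 -0.5  0.1 -0.7 -0.2  0.1 -0.  -0.3  0.2 -0.8 -0.4
  1.2 -0.9 -0.6 -1. ] bh [[0.6223 0.0475 0.054 ]]
bh direct [[0.62223076 0.04790447 0.054     ]] [[0.62372324 0.05054184 0.054     ]]
top pin_grip 0.63 84 (np.float64(221.8), np.float64(216.4)) box 216 227 212 221
top pin_grip 0.6 198 (np.float64(222.3), np.float64(250.3)) box 214 230 244 257
top pin_grip 0.3 579 (np.float64(332.9), np.float64(188.8)) box 292 372 178 201
top jar_center 0.81 414 (np.float64(181.2), np.float64(192.2)) box 169 193 182 203
top jar_center 0.6 388 (np.float64(233.0), np.float64(142.5)) box 222 243 131 154
top block 0.94 521 (np.float64(225.1), np.float64(218.0)) box 209 240 203 232
top pot_center 0.64 208 (np.float64(440.1), np.float64(218.3)) box 432 448 211 226
top bottle_center 0.53 324 (np.float64(460.1), np.float64(161.0)) box 449 472 151 171
sce
[... 230 characters left out ...]
 430 449 210 250
scene jar_center 0.74 995 (np.float64(366.5), np.float64(328.9)) box 352 381 310 349
scene jar_center 0.73 975 (np.float64(461.7), np.float64(315.9)) box 445 478 297 335
scene jar_center 0.59 1013 (np.float64(421.0), np.float64(335.3)) box 406 437 315 356
scene jar_center 0.58 9447 (np.float64(287.3), np.float64(237.6)) box 220 338 157 306
scene block 0.75 960 (np.float64(421.1), np.float64(270.5)) box 406 438 250 288
scene pot_center 0.77 224 (np.float64(237.9), np.float64(177.7)) box 230 245 170 186
scene bottle_center 0.69 9477 (np.float64(287.4), np.float64(237.4)) box 220 338 158 306
scene bottle_center 0.61 602 (np.float64(182.9), np.float64(186.9)) box 173 194 165 206
```

```bash
cat >> h.py <<'E'
ST=np.array([.5756,-.0184]); YAW=-13.53
def st(x,y,z):
    a=np.radians(YAW); c,s=np.cos(a),np.sin(a); return [ST[0]+c*x-s*y, ST[1]+s*x+c*y, z]
def ring(r,z,n=48):
    a=np.linspace(0,2*np.pi,n); return np.c_[r*np.cos(a),r*np.sin(a),0*a+z]
def hullc(p,P):
    m=np.zeros((1600,2560),np.uint8); h=cv2.convexHull(((proj(p,P)+.5)*4).astype(np.float32)); cv2.fillConvexPoly(m,h.astype(np.int32),1)
    M=cv2.moments(m,True); return np.array([M["m10"]/M["m00"],M["m01"]/M["m00"]])/4-.5+.125
def fitxy(obs,x0):
    r=least_squares(lambda x:np.concatenate([hullc(p,P+[x[0],x[1],0])-uv for p,P,uv in obs]),x0,diff_step=.01); return r.x.round(4),r.fun.round(2)
from scipy.optimize import least_squares
E
python3 - <<'E'
from h import *
S=grab("scene");T=grab("top")
def cen(p,t,near):
    L=[d["mask"] for d in env.trace(p,t)]; 
    c=[np.array(np.nonzero(m))[::-1].mean(1) for m in L]
    c=[x for x in c if np.hypot(*(x-near))<6]; return c[0] if c else None
pin=np.vstack([ring(.011,.061),ring(.011,.103),ring(.013,.055),ring(.013,.061)])
o=[]
for p,n in((T,(221.8,216.4)),(S,(424.6,253.5))):
    c=cen(p,"pin_grip",n); print(c)
    if c is not None: o.append((p,pin,c)); print(fitxy(o[-1:],[.43,.295]))
if len(o)>1: print("pin",fitxy(o,[.43,.295]))
w=(T["image"].min(2)>150); n,l,s,c=cv2.connectedComponentsWithStats(w.astype(np.uint8))
for i in range(1,n):
    if np.hypot(*(c[i]-[198,159]))<8: print("jar lid top",s[i],fitxy([(T,ring(.027,.066),c[i])],[.58,.36])); jl=c[i]
    if np.hypot(*(c[i]-[221,216]))<8: print("knob bright",s[i],c[i],back(T,c[i],.1))
jar=np.vstack([ring(.027,0),ring(.027,.066)]); c=cen(S,"jar_center",(421,335)); print(c)
if c is not None: print("jar scene",fitxy([(S,jar,c)],[.58,.36])); print(fitxy([(S,jar,c),(T,ring(.027,.066),jl)],[.58,.36]))
# push
q=[-90,0,YAW+180]
env.gripper_to(0.0)
env.goto(st(-.16,0,.30),q)
env.move_straight(st(-.16,0,.168),rate=.25)
print(env.read_state()["clock"])
env.move_straight(st(-.005,0,.168),rate=.1)
env.dwell(.4)
s=env.read_state();print(s["clock"],s["position"],s["force"])
env.move_straight(st(-.10,0,.30),rate=.3)
T=grab("top");S=grab("scene")
cv2.imwrite("pics/t1.png",T["image"]);cv2.imwrite("pics/s1.png",S["image"])
a=cv2.resize(S["image"][170:310,200:360],None,fx=5,fy=4.28)
cv2.imwrite("pics/c3.png",a); print(env.read_state()["clock"])
E
```

```text
None
[424.83185841 254.26106195]
(array([0.4228, 0.2926]), array([ 0., -0.]))
jar lid top [188 149  19  19 289] (array([0.5824, 0.368 ]), array([0.01, 0.  ]))
knob bright [216 212   8   7  46] [219.5        214.86956522] [[0.42175961 0.29329111 0.1       ]]
knob bright [219 220   5   2   5] [221.  220.6] [[0.40659027 0.28870835 0.1       ]]
[420.27725564 335.41729323]
jar scene (array([0.5831, 0.3676]), array([-0., -0.]))
(array([0.5828, 0.3678]), array([ 0.09, -0.07,  0.09, -0.13]))
6.6667
8.7667 [ 0.57068408 -0.01717828  0.16807324] [-0.35983543 -0.17751736  0.43137815]
9.5583
```

View pics/c3.png

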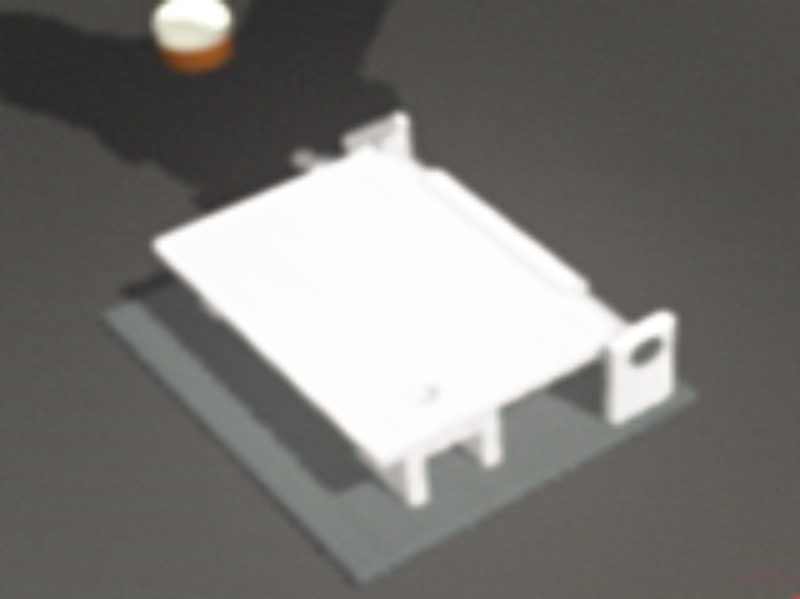

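Step lies flat; its hole is at crop (427,392). Next: grasp the small pin, lift it and measure the hole.

Run:
```python
from h import *
q=[-90,0,YAW+180]
px,py=.4224,.2929
env.gripper_to(0.7)
env.goto([px,py,.20],q)
print(env.move_straight([px,py,.070],rate=.15,force_limit=8))
env.gripper_to(0.0,grasp_force=30)
s=env.read_state();print(s["clock"],s["opening"]*87,s["position"],s["force"])
env.move_straight([px,py,.20],rate=.15)
s=env.read_state();print(s["clock"],s["opening"]*87,s["force"])
T=grab("top");S=grab("scene")
cv2.imwrite("pics/t2.png",T["image"]);cv2.imwrite("pics/s2.png",S["image"])
for p in(T,S):
    u=proj(p,st(.03,.075,.064))[0]; x,y=u.round().astype(int)
    g=p["image"].mean(2)[y-6:y+7,x-6:x+7]; print(u.round(2)); print(g.astype(int))
t=cv2.resize(T["image"][120:270,180:360],(396,330),interpolation=cv2.INTER_CUBIC)
a=cv2.resize(S["image"][180:290,370:500],(390,330),interpolation=cv2.INTER_CUBIC)
cv2.imwrite("pics/c4.png",np.hstack([t,a]))
```

```text
False
13.7 20.887688226278605 [0.42239382 0.29291188 0.07004202] [-0.24947133  0.81228304  0.71033304]
14.7167 21.077950956980782 [-1.22097892  0.45191219 -1.94321914]
[313.59 145.98]
[[233 230 230 231 231 233 232 235 233 233 232 231 230]
 [230 229 229 231 231 231 231 231 229 232 232 235 232]
 [226 229 228 230 231 231 231 232 232 230 231 231 230]
 [230 228 230 229 198 203 204 224 231 230 229 230 231]
 [226 229 231 188 120 119 125 167 226 229 227 227 228]
 [227 228 233 123  79  91  88 122 188 233 229 229 224]
 [229 229 234 125  89  89  91  61 197 233 228 228 230]
 [230 231 235 151  86  88  86  64 190 230 227 226 227]
 [234 235 235 202 137 113 110 144 231 229 228 227 227]
 [231 233 236 235 228 232 228 226 233 230 229 227 228]
 [233 231 233 232 234 235 235 233 235 234 231 231 232]
 [229 231 230 232 231 231 232 232 231 234 233 234 233]
 [231 228 231 230 230 230 230 230 230 231 232 231 233]]
[284.05 260.72]
[[243 242 242 243 244 244 245 245 244 243 243 243 244]
 [243 243 241 242 243 244 244 245 244 244 244 243 243]
 [242 243 242 242 243 245 246 245 245 245 245 244 244]
 [242 242 243 244 246 247 246 244 243 243 244 245 244]
 [242 242 244 246 247 245 241 235 233 237 242 244 244]
 [242 242 243 243 241 236 231 218 205 219 236 244 244]
 [243 242 240 238 238 237 233 217 189 201 233 243 245]
 [243 242 239 236 241 241 235 216 194 210 236 243 245]
 [244 243 240 237 239 233 222 212 214 229 239 243 244]
 [245 245 243 240 238 233 227 228 234 239 242 242 243]
 [244 244 244 243 242 240 239 240 242 242 242 242 242]
 [244 244 244 244 244 243 243 242 243 243 242 243 241]
 [243 244 245 245 244 244 244 243 243 243 243 241 238]]
```

View pics/c4.png

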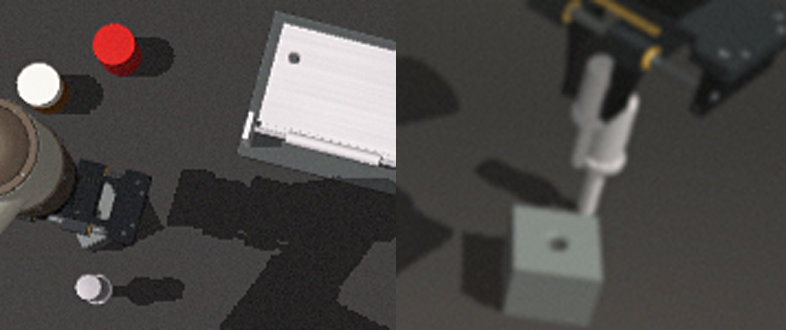

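Pin in hand, block empty, big pin untouched at its place. The hole's top-view centroid agrees with my fit to under 1 mm. Next: insert with force-guided search.

Run:
```python
from h import *
h=np.array([.6228,.0485])
env.move_straight([*h,.20],rate=.25)
env.move_straight([*h,.135],rate=.15)
offs=[(0,0)]+[(r*np.cos(a),r*np.sin(a)) for r in(.0015,.003,.0045) for a in np.arange(0,6.28,1.05)]
for o in offs:
    x,y=h+o
    if o!=(0,0): env.move_straight([x,y,.128],rate=.05)
    hit=env.move_straight([x,y,.079],rate=.04,force_limit=8)
    s=env.read_state(); print(np.round(o,4),hit,s["position"].round(4),s["force"].round(1),round(s["clock"],1))
    if s["position"][2]<.112 or s["clock"]>35: break
T=grab("top");S=grab("scene")
a=cv2.resize(S["image"][180:310,220:360],None,fx=4,fy=4,interpolation=cv2.INTER_CUBIC);cv2.imwrite("pics/c5.png",a)
```

```text
[0 0] False [0.623  0.0486 0.0793] [-0.9  1.1 -1.3] 18.4
```

Went straight in to full depth. Next: release, check, then fetch the jar.

Run:
```python
from h import *
x,y,_=env.read_state()["position"]
env.gripper_to(0.6); env.move_straight([x,y,.22],rate=.2)
env.gripper_to(1.0)
env.goto([.5828,.3678,.16],[-90,0,135])
T=grab("top");S=grab("scene")
pin=np.vstack([ring(.011,.070),ring(.011,.112),ring(.013,.064),ring(.013,.070)])
for d in env.trace(S,"pin_grip"):
    ys,xs=np.nonzero(d["mask"]); print(len(xs),xs.mean().round(1),ys.mean().round(1),xs.min(),xs.max(),ys.min(),ys.max())
e=hullc(S,pin+[.6228,.0485,0]); pr=proj(S,pin+[.6228,.0485,0]); print("expected home",e,pr.min(0),pr.max(0),env.read_state()["clock"])
a=cv2.resize(S["image"][180:300,230:350],None,fx=3.3,fy=3.3,interpolation=cv2.INTER_CUBIC)
b=cv2.resize(S["image"][260:380,350:470],None,fx=3.3,fy=3.3,interpolation=cv2.INTER_CUBIC)
cv2.imwrite("pics/c6.png",np.hstack([a,b]))
```

```text
193 283.7 254.1 279 289 244 264
3403 277.3 238.8 232 321 206 277
expected home [283.69340305 254.39321889] [277.96163305 242.85550766] [290.00147318 265.54809262] 22.4167
```

View pics/c6.png

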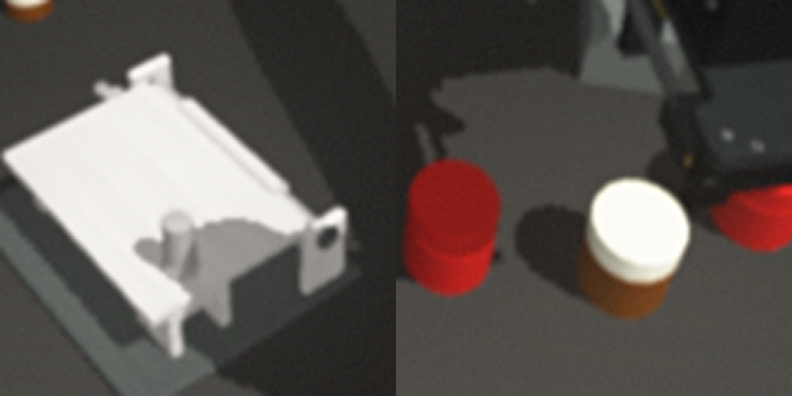

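Pin is home: mask centroid (283.7,254.1) against the predicted (283.7,254.4). Next: grasp the amber jar and set it down gently.

Run:
```python
from h import *
S=grab("scene"); P=env.read_state()["position"]; d=np.array([.7,.7,0])*.045
print("tips crop px", [((proj(S,P+k*d)[0]-[350,260])*3.3+[396,0]).round() for k in(-1,0,1)])
print(env.move_straight([.5828,.3678,.019],rate=.12,force_limit=6))
s=env.read_state();print(s["position"],s["force"])
if s["position"][2]<.022:
    env.gripper_to(0.0,grasp_force=25)
    s=env.read_state();print(s["clock"],s["opening"]*87,s["force"])
    env.move_straight([.5828,.3678,.21],rate=.12)
    s=env.read_state();print(s["clock"],s["opening"]*87,s["force"])
    t=st(.005,-.03,.21)
    env.move_straight(t,[-90,0,100],rate=.15)
    env.move_straight(st(.005,-.03,.095),rate=.12)
    print("down",env.move_straight(st(.005,-.03,.080),rate=.02,force_limit=3))
    s=env.read_state();print(s["clock"],s["position"],s["opening"]*87,s["force"])
    S=grab("scene");a=cv2.resize(S["image"][150:300,210:360],None,fx=4,fy=4,interpolation=cv2.INTER_CUBIC);cv2.imwrite("pics/c7.png",a)
```

```text
tips crop px [array([638.,  55.]), array([667., 122.]), array([699., 195.])]
False
[0.58335471 0.36827777 0.02004166] [ 0.3371407   0.19896767 -0.18378578]
24.4667 53.887896783878425 [1.17775955 0.12999815 0.34940061]
26.2083 53.49744393995886 [ 0.31021912 -0.33208976 -1.70484878]
down True
30.8417 [ 0.57332158 -0.04877309  0.08294581] 53.420441221629005 [-1.18267113  0.09689453  4.1146787 ]
```

View pics/c7.png

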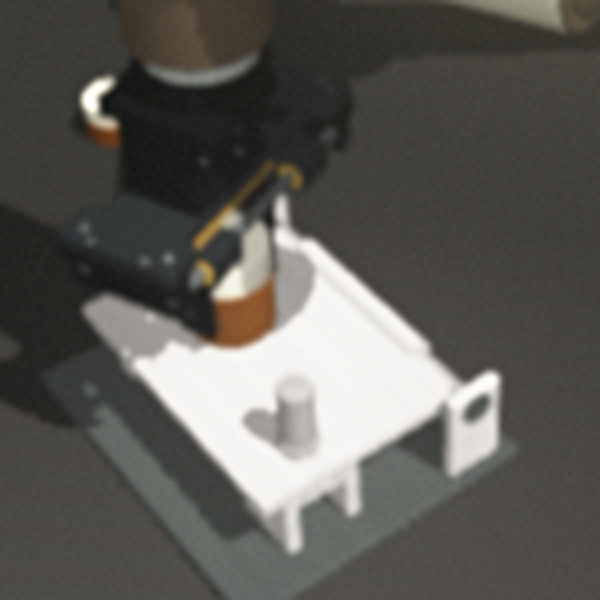

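Jar is on the step at (245,320) and in contact, with the pin home at (297,420). Next: release, retreat and check.

Run:
```python
from h import *
env.gripper_to(0.8); 
env.move_straight(st(.005,-.03,.24),rate=.15)
env.goto([.30,.30,.35],[-90,0,135]); env.dwell(.5)
S=grab("scene");T=grab("top")
jar=np.vstack([ring(.027,.064),ring(.027,.130)]); j=st(.005,-.03,0)
print("exp jar",hullc(S,jar+j),hullc(T,jar+j))
for p in(S,T):
  for t in("jar_center","pin_grip","bottle_center","pot_center"):
    print(t,[(np.nonzero(d["mask"])[1].mean().round(1),np.nonzero(d["mask"])[0].mean().round(1),d["mask"].sum()) for d in env.trace(p,t)])
s=env.read_state();print(s["clock"],s["force"],s["position"])
a=cv2.resize(S["image"][150:300,160:360],None,fx=4,fy=4,interpolation=cv2.INTER_CUBIC);cv2.imwrite("pics/c8.png",a)
```

```text
exp jar [266.58643651 220.22354414] [348.89472029 160.90637487]
jar_center [(np.float64(266.8), np.float64(219.7), np.int64(654)), (np.float64(461.7), np.float64(315.7), np.int64(1023)), (np.float64(366.1), np.float64(328.4), np.int64(1002))]
pin_grip [(np.float64(439.1), np.float64(227.2), np.int64(451)), (np.float64(283.7), np.float64(254.4), np.int64(178)), (np.float64(266.8), np.float64(219.6), np.int64(692))]
bottle_center [(np.float64(182.5), np.float64(186.1), np.int64(594)), (np.float64(279.0), np.float64(242.4), np.int64(2909))]
pot_center [(np.float64(238.1), np.float64(178.0), np.int64(210))]
jar_center [(np.float64(348.9), np.float64(161.8), np.int64(382)), (np.float64(181.0), np.float64(192.1), np.int64(446)), (np.float64(232.6), np.float64(142.3), np.int64(421)), (np.float64(336.4), np.float64(164.6), np.int64(3224))]
pin_grip [(np.float64(223.1), np.float64(251.1), np.int64(162)), (np.float64(335.9), np.float64(164.8), np.int64(3069))]
bottle_center [(np.float64(460.1), np.float64(160.5), np.int64(332))]
pot_center [(np.float64(439.9), np.float64(218.3), np.int64(223)), (np.float64(336.1), np.float64(164.5), np.int64(3167))]
35.4 [-0.39500582 -0.40042029  0.07506572] [0.29997867 0.30002372 0.34999932]
```

View pics/c8.png

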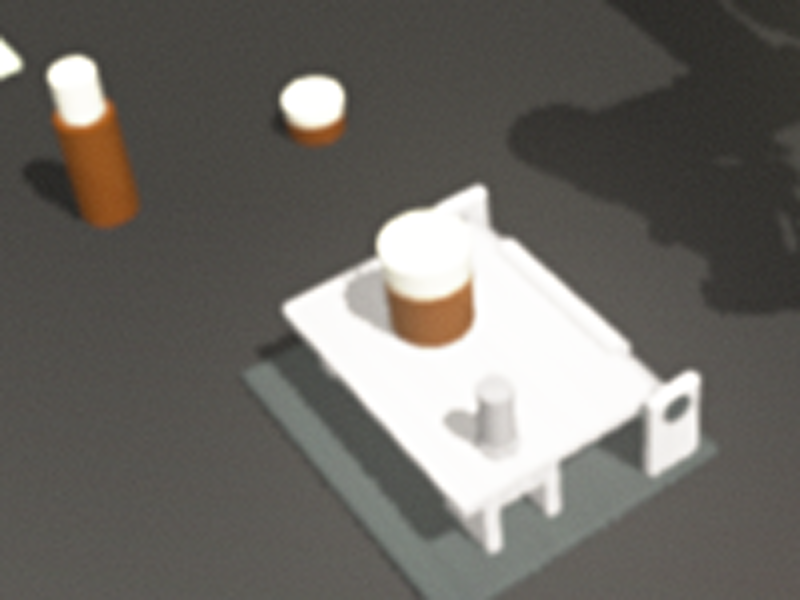

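The jar stands upright on the step at (428,280) and the pin is home at (495,420). Bottle and pot are unmoved, and the arm is clear. I'm handing in.

```bash
python3 -c "
from workcell import env
print(env.close_job())"
```

```text
the job is handed in; nothing more can be done
None
```

The job is handed in, at about 35 s of the 72 s allowed. I pushed the step over until it snapped down flat and put the small pin from the block through the step and bracket. I then stood the amber jar on the step, stopping at light contact (3 N limit, about 4 N read).

- **Jar:** it stands upright, with its mask centroid within 1 px of the planned spot in both cameras.
- **Pin:** in the scene camera its mask matches the fully-home prediction to within 0.3 px. The networks did not pick the pin out in the last top view, so that check rests on the scene camera alone. The insertion also reached full depth with no resistance.
- **Bottle and pot:** both are within 1 px of where they started.
- **Robot:** the arm is clear of everything, with about 0.5 N read on the tool.

The two cameras put the bracket hole about 3 mm apart. I aimed between them, and the pin went in on the first try.

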